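# Set the clear cell into the light path

## Task

Take the sample cell with the clear windows (white cap) and stand it on the square mark in the middle of the light bench, turned so that its two clear windows face the light source and the detector. Set it down upright without dropping it, let go, and leave the amber cell (yellow cap) where it stands.

Things in the scene. Friction and masses are not known exactly. Their poses are not given: they have to be found in the camera images.
- clear_cell: Sample cell, upright square block 42 x 42 mm, 66 mm tall, about 0.12 kg, loose on the workbench, white cap. Origin: centre of its underside, z up. Its x axis runs through the two clear glass windows (faces +x, -x); faces +y and -y are black with grey ribs: grip these, 42 mm apart. A black line on the cap runs along x, window to window. Either window may face the light source.
- amber_cell: Amber reference cell, a bystander of the same shape, size and axes as the clear one, with amber windows and a yellow cap. To be left alone.
- light_bench: Fixed light bench: aluminium base 250 (x) x 84 (y) x 14 mm. Origin: centre of its underside, z up; x axis = light path. Blue light source housing at -x, grey detector housing at +x, each 36 x 48 mm, 76 mm tall above the workbench, with a round lens tube facing the middle (tube ends 68 mm from the centre). Open to both sides along y for the fingers.
- stage (a point): Centre of the square mark on the bench's stage, 20 mm above the bench's origin; axes as the bench's (x = light path). The stage is a flat black plate 96 x 76 mm with a white painted square of 50 mm and a yellow line along the light path. When the cell stands right, its origin is at this point.

How it is judged (in metres and radians):
At the end, for the whole second after the job is handed in: The clear cell stands upright (within 6 degrees) and still on the stage, its centre within 14 mm of the centre of the square mark, the axis through its clear windows within 11 degrees of the light path (either way round); the amber cell is within 30 mm of where it stood (horizontal distance between clear_cell and stage below 0.014 m and z of clear_cell in the frame of stage between -0.006 and 0.006 m and angle between the x axis of clear_cell and the x axis of stage, either way round below 0.2 rad and angle between clear_cell's own z axis and vertical below 0.1 rad and linear speed of clear_cell below 0.02 m/s and distance of amber_cell from where it was at the start of the episode below 0.03 m); the robot touches nothing.
It fails at once if the clear cell is dropped: out of the fingers while more than 15 mm above the stage (contact force between the fingers and clear_cell below 0.05 N and height (world z) of clear_cell above 0.035 m).
It fails at once if the amber cell is moved by more than 30 mm or tipped over (distance of amber_cell from where it was at the start of the episode above 0.03 m or angle between amber_cell's own z axis and vertical above 0.5 rad).
It also fails if it takes over 32 s, if anything falls off the work surface, if the arm or the gripper's body presses on something with over 40 N, if the wrist force passes 120 N, or if a joint passes its speed limit or range.

## Robot

A 6-joint arm with a two-finger parallel gripper is mounted at the origin on a cart in front of the work surface, level with it; the furniture and walls round the work are solid. World frame = base frame: x ahead of the robot, y to its left, z up, the work surface at z = 0. Lengths are in mm, angles in rad, forces in N, time in s.
With the tool pointing down it reaches from about 350 to 975 mm from the base axis. Payload 7.1 kg.
Tool frame: the origin (TCP) lies between the finger pads; the fingertips stand 14 mm ahead of it and the grasp point (between the pads) lies 5 mm behind it; z points along the fingers, y is the line along which they close (so a half turn about z gives the same grasp; the last joint's range is limited). The gripper opens to 88 mm and grips with 3 to 60 N. Pads are 20 mm wide; open, the fingers measure 115 mm over their backs; the gripper's body (75 mm by 178 mm) begins 61 mm behind the grasp point.
Start: joints at [-1.203, 0.423, 1.63, -0, 1.089, -0.019], TCP at [235.783, -578.802, 236.675] pointing down, gripper open.
Joint ranges: [-3, 3], [-0.9, 2.11], [0.09, 2.58], [-1.31, 4.45], [0.11, 2.69], [-2.54, 2.54]. Speed limits (rad/s): [2.39, 2.39, 3.01, 3.14, 3.14, 3.14].

## Interface

Orientations are given as a rotation vector (axis times angle).
In Python, from workcell import ctrl gives the robot as it stands. The module is installed in compiled form; this text tells all that it offers.
- The arm moves only by the tool servo_tool, never from a script. Its argument "plan" is a list of rows, each a list of 3 entries, a list of its own where there are three numbers: the closure, from 0 (fully open) to 1 (shut), then the shift along the world's x, y, z in mm, then the turn about the world's z in degrees. In form: [[hand, [x, y, z], yaw], ...]. A call has 1 to 10 rows; each row is the pose to reach, as a shift and turn from the pose commanded when the call began; what a row does not reach only later rows make up. A row lasts 1/12 s, in which the tool goes at most 41.7 mm and 7.16 degrees, less where a joint would pass 70% of its speed; a pose out of reach is approached as far as the arm can. A call with a gripper value outside its range is refused whole. The fingers move at their own pace and stop on an object; the grip force is fixed at half the most. Time passes only in rows, so rows that repeat a pose let the fingers close. It gives the time, the measured TCP pose, the force, the opening and the grip force at its end, in the units of the state.
- ctrl.get_obs(): the state, without advancing time (a new reading comes with each control period).
- ctrl.get_image(name): name is "scene" or "top" or "wrist"; returns the picture (420x560x3 uint8, blue, green, red); there is no depth.
- ctrl.camera_info(name): a dict with "fovy" (degrees; the focal length in pixels is half the picture's height over the tangent of half this angle, whatever the lens; pixels are square), "cx", "cy" (the principal point, pixels), "rvec" (rotation vector, rad) and "tvec" (3), from world to camera coordinates, as OpenCV has them; the wrist camera has in their place "T_tool_cam" (4x4, takes a point from camera to tool coordinates, whose origin is the TCP and whose axes are the flange's). Camera axes: x right, y down, z forward; pixel columns grow to the right and rows downward; lengths in mm; the calibration is good to about 2 mm. The wrist camera is an equidistant fisheye: a pixel r from the principal point sees the ray r / f radians off the axis. A picture is of the moment at which its call begins: read the wrist's pose just before it. camera_info takes no time and is no camera call.
- ctrl.close_job(): hands the job in; it is judged then, once.
The state is a dict: "t": time; "qpos": joint angles; "qvel": joint speeds; "joint_torque": joint torques, N m; "ee_pos": TCP position; "orientation": TCP orientation; "ft_force": force on the tool from outside, world axes, zero at the start; "moment": the same for the moment, N m; "width": finger opening in mm; "grasp_force": force on a finger pad.
Only numpy, scipy, OpenCV 4.12 (cv2) and the standard library are available. Lean on these libraries where they do the work, as an engineer would, in place of code of your own. Each camera call takes 0.05 s, during which the arm holds its last target. There are 200 camera calls.

## Working session

There is one attempt and no reset: what is moved stays moved. The work goes in short steps, Python scripts to look and compute and a tool call to move; the robot and the scene stay as the last step left them, time stands still between calls to the robot, and variables do not carry over. Pictures are saved under pics/ and viewed, at most 10 in all, crops included, and the job is handed in when it is done.

Besides the shell and the picture viewer there is one more tool, called after "Request:" as name(argument=value, ...), one argument or row to a line, values as JSON. servo_tool: Moves the arm, as the interface text tells. Its arguments: {"type":"object","properties":{"plan":{"type":"array"}},"required":["plan"]}

```bash
mkdir -p pics; python3 - <<'E'
from workcell import ctrl
import cv2,numpy as np
o=ctrl.get_obs();print(o)
for n in ["scene","top","wrist"]:
    print(n,ctrl.camera_info(n))
    cv2.imwrite(f"pics/{n}0.png",ctrl.get_image(n))
a=cv2.imread("pics/scene0.png");b=cv2.imread("pics/top0.png")
E
```

```text
{'t': 0.0, 'qpos': array([-1.20300503e+00,  4.23859070e-01,  1.63069373e+00, -3.93882759e-06,
        1.08859964e+00, -1.89980464e-02]), 'qvel': array([ 0.0001001 ,  0.00014519, -0.00118904,  0.00052094, -0.00053431,
        0.00055693]), 'joint_torque': array([ 4.58402083e-04, -5.44622183e+01, -2.73661637e+01,  6.45314832e-02,
        2.27107422e-02, -1.43702177e-04]), 'ee_pos': array([ 235.58979117, -578.312865  ,  235.88883718]), 'orientation': array([-3.08151793e+00, -6.03494735e-01,  4.30313156e-04]), 'ft_force': array([-0.73476084, -0.29463295,  0.80649509]), 'moment': array([ 0.01835376,  0.00976092, -0.00117644]), 'grasp_force': 0.0, 'width': 88.10878450156133}
scene {'fovy': 48.35025756658773, 'cx': 276.07738851552705, 'cy': 213.84618647389163, 'rvec': array([ 2.03604781, -0.62327572,  0.3775538 ]), 'tvec': array([-521.6692464 ,  125.73097022,  931.30704601])}
top {'fovy': 46.29051828478119, 'cx': 273.23657273538925, 'cy': 218.2537179249676, 'rvec': array([ 2.13186681, -2.12273903,  0.2207679 ]), 'tvec': array([-130.62517293,  527.71709502,  863.67747948])}
wrist {'fovy': 65.70646984690485, 'cx': 282.66264397875204, 'cy': 208.03455293105088, 'T_tool_cam': array([[-1.14548962e-04, -9.60177478e-01, -2.79390761e-01,
         7.70078289e+01],
       [ 9.99999992e-01, -1.27008612e-04,  2.64928124e-05,
         3.59817957e-01],
       [-6.09228344e-05, -2.79390755e-01,  9.60177485e-01,
        -1.46676329e+02],
       [ 0.00000000e+00,  0.00000000e+00,  0.00000000e+00,
         1.00000000e+00]])}
```

View pics/top0.png

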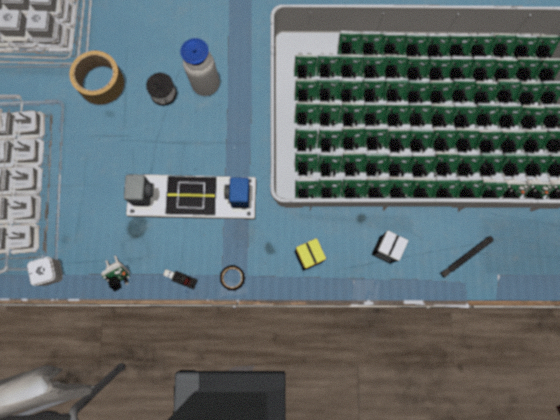

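View pics/scene0.png

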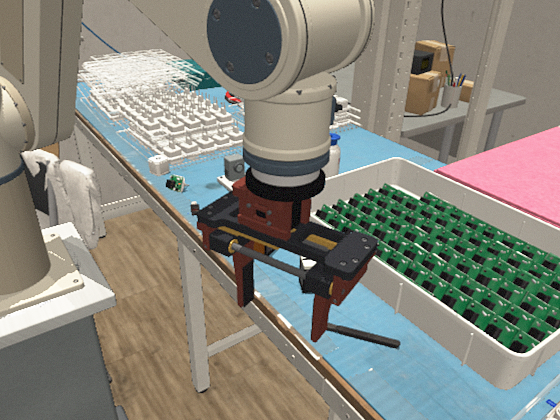

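The top view shows the white-cap cell at about (392,246), the amber cell at (311,254), and the stage square at (190,195), with the blue source on its right. In the scene view the gripper hides the cells.

```bash
cat > h.py <<'E'
import cv2,numpy as np
from workcell import ctrl
from scipy.spatial.transform import Rotation as R
def ray(n,uv,obs=None):
    c=ctrl.camera_info(n);f=210/np.tan(np.radians(c['fovy']/2))
    d=(np.array(uv,float)-[c['cx'],c['cy']])/f
    if n=='wrist':
        r=np.hypot(*d);v=np.array([*(d/r*np.sin(r)),np.cos(r)]);T=c['T_tool_cam']
        M=R.from_rotvec(obs['orientation'])
        return M.apply(T[:3,3])+obs['ee_pos'],M.apply(T[:3,:3]@v)
    M=R.from_rotvec(c['rvec']).as_matrix();v=np.array([*d,1])
    return -M.T@c['tvec'],M.T@v/np.linalg.norm(v)
def plane(n,uv,z,obs=None):
    o,d=ray(n,uv,obs);return o+d*(z-o[2])/d[2]
def tri(rays):
    A=[np.eye(3)-np.outer(d,d) for o,d in rays];b=[a@o for a,(o,d) in zip(A,rays)]
    p=np.linalg.solve(sum(A),sum(b))
    return p,[np.linalg.norm(a@(p-o)) for a,(o,d) in zip(A,rays)]
E
python3 - <<'E'
from h import *
for nm,uv,z in [("clear",(392,246),66),("amber",(311,254),66),("stage",(190,195),20),("blue",(239,178),76),("grey",(137,178),76),("tray",(275,200),60),("tray",(560,205),60),("edge",(300,303),0)]:
    print(nm,plane("top",uv,z).round(1))
print(ray("top",(280,210)))
t=cv2.imread("pics/top0.png");cv2.imwrite("pics/t1.png",cv2.resize(np.vstack([t[220:280,280:420],t[165:225,120:260]]),None,fx=5,fy=5,interpolation=2))
E
```

```text
clear [ 475.3 -344.6   66. ]
amber [ 460.  -196.7   66. ]
stage [579.5  33.   20. ]
blue [598.7 -64.8  76. ]
grey [597.4 122.2  76. ]
tray [ 561.3 -131.4   60. ]
tray [ 555.1 -665.4   60. ]
edge [ 373.9 -180.7    0. ]
(array([ 353.60104109, -115.11901573,  950.36886139]), array([ 0.20727997, -0.02812672, -0.97787724]))
```

View pics/t1.png

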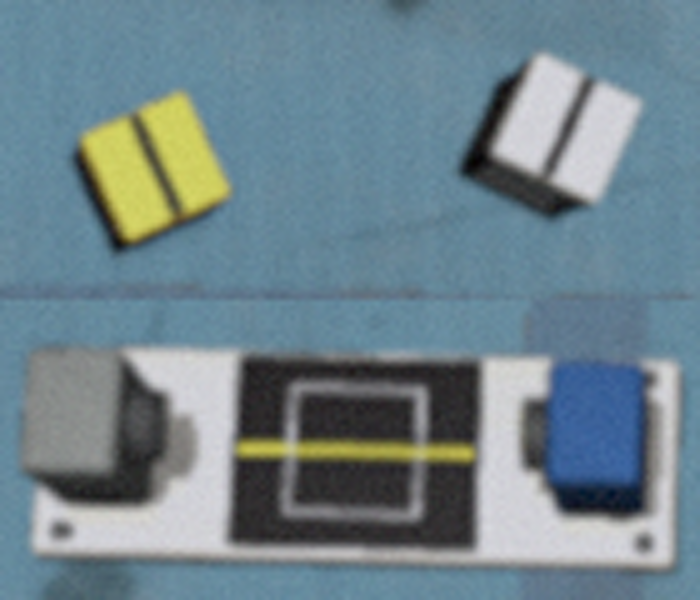

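View pics/wrist0.png

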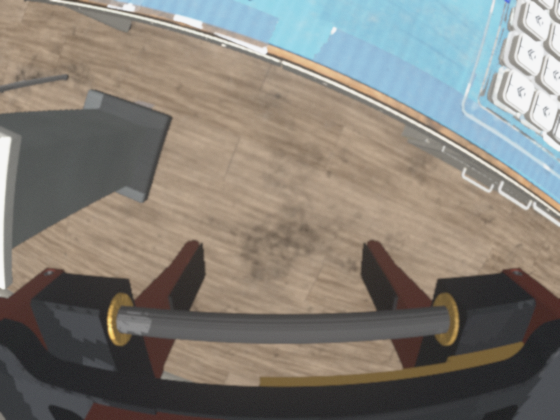

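The crop shows the white cap and its black line clearly. The line runs from about (404,236) to (396,255) in the full top view, and the yellow line runs along the light path at row 195. The wrist view shows only the floor and the table edge, with no cell in it.

```bash
cat >> h.py <<'E'
def blob(mask,uv):
    n,l,s,c=cv2.connectedComponentsWithStats(mask.astype(np.uint8))
    k=[i for i in range(1,n) if s[i,4]>40]
    i=min(k,key=lambda i:np.hypot(*(c[i]-uv)));return (l==i).astype(np.uint8)
def cap(img,n,uv,z,obs=None,hi=150,sat=45):
    "white cap: image centre, world centre on plane z, line yaw"
    hsv=cv2.cvtColor(img,cv2.COLOR_BGR2HSV)
    m=(hsv[...,2]>hi)&(hsv[...,1]<sat)
    m=cv2.morphologyEx(m.astype(np.uint8),cv2.MORPH_CLOSE,np.ones((9,9)))
    b=blob(m,uv);ct=max(cv2.findContours(b,0,1)[0],key=cv2.contourArea)
    q=cv2.boxPoints(cv2.minAreaRect(ct))
    P=np.array([plane(n,p[0],z,obs)[:2] for p in ct],np.float32)
    (c,s,a)=cv2.minAreaRect(P)
    return q.mean(0),c,s,a,b
E
python3 - <<'E'
from h import *
t=cv2.imread("pics/top0.png")
q,c,s,a,b=cap(t,"top",(392,246),66);print("cap",q,c,s,a)
h=cv2.cvtColor(t,cv2.COLOR_BGR2HSV)
y=(abs(h[...,0].astype(int)-28)<8)&(h[...,1]>120)
yl=blob(y,(190,195));v,u=np.nonzero(yl);P=np.array([plane("top",p,20)[:2] for p in zip(u,v)],np.float32)
print("line",u.min(),u.max(),v.min(),v.max(),cv2.minAreaRect(P))
am=blob(y,(311,254));v,u=np.nonzero(am);P=np.array([plane("top",p,66)[:2] for p in zip(u,v)],np.float32);print("amber",cv2.minAreaRect(P))
o=ctrl.get_obs();print(o['ee_pos'],R.from_rotvec(o['orientation']).as_matrix().round(3))
E
```

```text
cap [393.10004 244.80002] (477.5820617675781, -346.8131408691406) (42.87593078613281, 42.75321960449219) 63.1470832824707
line 180 202 193 196 ((580.5411987304688, 31.10897445678711), (5.994988918304443, 42.752960205078125), 0.37359464168548584)
amber ((460.48876953125, -194.61366271972656), (40.82005310058594, 42.373680114746094), 24.50380516052246)
[ 235.64323877 -578.40752875  236.0761824 ] [[ 0.926  0.377 -0.   ]
 [ 0.377 -0.926  0.001]
 [ 0.    -0.001 -1.   ]]
```

Request:
servo_tool(
  plan=[
    [0, [24, 23, 0], -5],
    [0, [48, 46, 0], -10],
    [0, [72, 70, 0], -15],
    [0, [96, 93, 0], -20],
    [0, [120, 116, 0], -25],
    [0, [144, 140, 0], -30],
    [0, [168, 163, 0], -35],
    [0, [192, 186, 0], -40],
    [0, [220, 210, 0], -45],
    [0, [240, 231, 0], -49],
  ],
)

```text
t: 0.98
ee_pos: [477.4, -346.1, 236.6]
orientation: [-3.054, 0.735, -0.001]
ft_force: [0.8, 0.4, 0.7]
width: 88.0
grasp_force: 0.0
```

Request:
servo_tool(
  plan=[
    [0, [0, 0, 0], 0],
    [0, [0, 0, 0], 0],
    [0, [0, 0, 0], 0],
  ],
)

```text
t: 1.23
ee_pos: [475.3, -347.9, 236.4]
orientation: [3.056, -0.727, -0.001]
ft_force: [0.7, -1.0, -0.7]
width: 88.0
grasp_force: 0.0
```

```bash
python3 - <<'E'
from h import *
o=ctrl.get_obs();print(o['t'],o['ee_pos'],o['qvel'].max(),o['qpos'],R.from_rotvec(o['orientation']).as_matrix().round(3))
i=ctrl.get_image("wrist");cv2.imwrite("pics/w1.png",i)
cv2.imwrite("pics/s1.png",ctrl.get_image("scene"))
E
```

```text
1.2333 [ 475.34592418 -347.91609068  236.41759748] 0.004444468637324742 [-6.51846994e-01  3.71333786e-01  1.71129358e+00 -4.25324788e-04
  1.05957192e+00  1.38590293e+00] [[ 0.893 -0.45  -0.001]
 [-0.45  -0.893  0.   ]
 [-0.001  0.    -1.   ]]
```

View pics/w1.png

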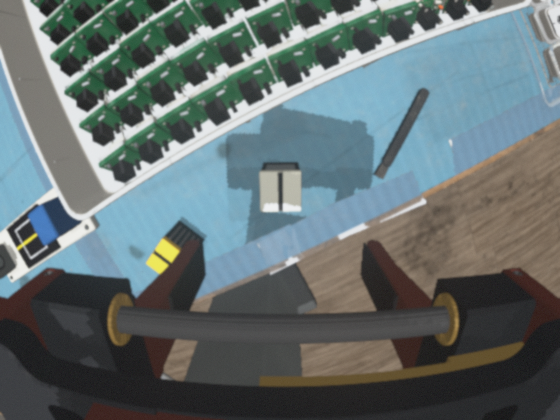

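The wrist view shows the clear cell's cap, shaded by the gripper, at about (280,190). Its black line is vertical in the picture, so it is already aligned with the tool's x axis. The amber cell is at (163,252) and the bench is at the lower left.

```bash
python3 - <<'E'
from h import *
o=ctrl.get_obs();i=cv2.imread("pics/w1.png")
g=cv2.cvtColor(i,cv2.COLOR_BGR2HSV)[185:190,250:312:4];print(g[2].tolist())
q,c,s,a,b=cap(i,"wrist",(280,187),66,o,hi=120,sat=60);print(q,c,s,a,cv2.boundingRect(b))
for k in (1,):
    t=tri([ray("top",(393.1,244.8)),ray("wrist",q,o)]);print(t)
E
```

```text
[[100, 80, 134], [99, 84, 128], [99, 65, 130], [30, 17, 185], [25, 18, 185], [30, 18, 185], [28, 19, 185], [42, 12, 110], [30, 13, 115], [28, 18, 187], [26, 19, 186], [28, 19, 186], [30, 19, 186], [99, 70, 143], [99, 81, 144], [99, 84, 157]]
[279.5 190.5] (478.53338623046875, -347.0314025878906) (42.89356994628906, 44.19668197631836) 63.915687561035156 (258, 169, 44, 44)
(array([ 478.19379298, -347.11885584,   63.259624  ]), [np.float64(0.4146958490047635), np.float64(0.4146958490046929)])
```

Request:
servo_tool(
  plan=[
    [0, [3, 1, -25], 0],
    [0, [3, 1, -55], 0],
    [0, [3, 1, -85], 0],
    [0, [3, 1, -115], 0],
    [0, [3, 1, -145], 0],
    [0, [3, 1, -170], 0],
    [0, [3, 1, -190], 0],
    [0, [3, 1, -200], 0],
    [0, [3, 1, -200], 0],
    [0, [3, 1, -200], 0],
  ],
)

```text
t: 2.17
ee_pos: [478.4, -347.5, 36.8]
orientation: [-3.055, 0.73, 0.001]
ft_force: [0.5, -0.1, 0.0]
width: 87.5
grasp_force: 0.0
```

Request:
servo_tool(
  plan=[
    [0.7, [0, 0, 0], 0],
    [0.7, [0, 0, 0], 0],
    [0.7, [0, 0, 0], 0],
    [0.7, [0, 0, 0], 0],
    [0.7, [0, 0, 0], 0],
    [0.7, [0, 0, 0], 0],
    [0.7, [0, 0, 0], 0],
    [0.7, [0, 0, 0], 0],
  ],
)

```text
t: 2.83
ee_pos: [478.9, -346.8, 36.8]
orientation: [3.056, -0.729, 0.0]
ft_force: [-0.7, 0.5, 2.2]
width: 42.0
grasp_force: 29.9
```

Request:
servo_tool(
  plan=[
    [0.7, [0, 0, 10], 0],
    [0.7, [0, 0, 30], 0],
    [0.7, [0, 0, 60], 0],
    [0.7, [0, 0, 90], 0],
    [0.7, [0, 0, 120], 0],
    [0.7, [0, 0, 140], 0],
    [0.7, [5, 17, 150], 5],
    [0.7, [12, 42, 150], 11],
    [0.7, [19, 70, 150], 17],
    [0.7, [26, 97, 150], 24],
  ],
)

```text
t: 3.67
ee_pos: [504.8, -248.9, 187.7]
orientation: [3.14, -0.071, 0.001]
ft_force: [1.2, -0.5, -1.7]
width: 41.8
grasp_force: 29.9
```

Request:
servo_tool(
  plan=[
    [0.7, [7, 27, 0], 7],
    [0.7, [14, 54, 0], 14],
    [0.7, [21, 81, 0], 21],
    [0.7, [28, 108, 0], 28],
    [0.7, [35, 135, 0], 35],
    [0.7, [42, 162, 0], 42],
    [0.7, [49, 189, 0], 49],
    [0.7, [56, 216, 0], 56],
    [0.7, [62, 238, 0], 63],
    [0.7, [68, 256, 0], 70],
  ],
)

```text
t: 4.5
ee_pos: [572.8, 8.1, 187.2]
orientation: [-2.611, -1.747, -0.0]
ft_force: [0.4, -0.6, -0.6]
width: 42.0
grasp_force: 29.9
```

Request:
servo_tool(
  plan=[
    [0.7, [2, 10, 0], 7],
    [0.7, [4, 17, 0], 14],
    [0.7, [6, 22, 0], 20],
    [0.7, [8, 25, 0], 23],
    [0.7, [8, 25, 0], 23],
    [0.7, [8, 25, 0], 23],
    [0.7, [8, 25, 0], 23],
  ],
)

```text
t: 5.08
ee_pos: [580.6, 31.0, 186.9]
orientation: [-2.22, -2.222, 0.0]
ft_force: [0.0, -0.3, -0.9]
width: 42.0
grasp_force: 29.9
```

```bash
python3 - <<'E'
from h import *
o=ctrl.get_obs();print(o['t'],o['ee_pos'],o['qpos'],o['width'],o['grasp_force'],R.from_rotvec(o['orientation']).as_matrix().round(3))
i=ctrl.get_image("wrist");cv2.imwrite("pics/w2.png",i)
E
```

```text
5.0833 [580.56126041  31.00110076 186.87748655] [ 3.29141703e-02  4.21768353e-01  1.76563718e+00 -8.67761340e-05
  9.54317001e-01  3.19944771e-02] 41.97004419578922 29.910209476947784 [[-0.001  1.    -0.   ]
 [ 1.     0.001 -0.   ]
 [-0.    -0.    -1.   ]]
```

View pics/w2.png

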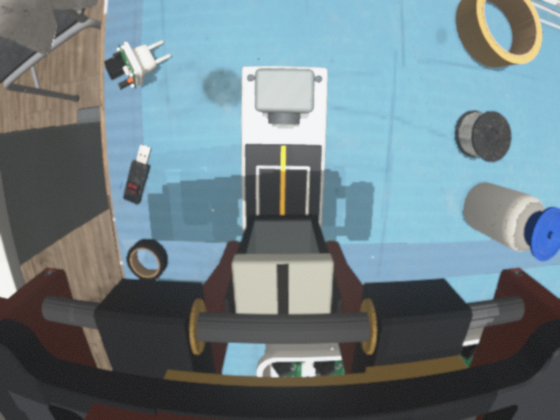

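The held cell's cap is centred between the fingers. The bench is below it: the yellow line is at column 283.5 with its far end at row 146, and the white square's far side is at row 167, columns 257–309.

```bash
python3 - <<'E'
from h import *
o=ctrl.get_obs();i=cv2.imread("pics/w2.png");t=cv2.imread("pics/top0.png")
# stage plate (dark) edges: wrist row/col profiles, top profiles
g=cv2.cvtColor(i,6).astype(float);gt=cv2.cvtColor(t,6).astype(float)
h=cv2.cvtColor(i,cv2.COLOR_BGR2HSV)
y=(abs(h[...,0].astype(int)-26)<10)&(h[...,1]>120);b=blob(y,(283,180));v,u=np.nonzero(b)
print("line",u.min(),u.max(),v.min(),v.max(),np.polyfit(v,u,1))
k=lambda p:np.abs(np.diff(p)).argsort()[::-1][:4]
print("w row far edge",g[138:152,265].round(),"\n w cols @row155",g[155,240:250].round(),g[155,316:327].round())
print("t cols @185",gt[187,160:175].round(),gt[187,209:222].round(),"\n t rows @171",gt[170:182,172].round(),gt[208:220,172].round())
E
```

```text
line 280 285 169 215 [-1.33000690e-02  2.84715395e+02]
w row far edge [245. 245. 245. 245. 241. 218. 149. 108. 102. 102. 104. 101. 102. 100.] 
 w cols @row155 [179. 198. 220. 222. 195. 138. 103.  99. 100.  99.] [102. 102. 105. 103. 118. 163. 215. 229. 217. 191. 186.]
t cols @185 [205. 209. 208. 212. 211. 205. 175. 117.  52.  42.  41.  42.  45.  39.
  44.] [ 44.  49.  47.  46.  50.  44.  76. 144. 199. 210. 208. 209. 211.] 
 t rows @171 [131. 127. 128. 127. 127. 123.  82.  50.  37.  43.  41.  35.] [ 40.  44.  45.  39.  43.  77. 140. 175. 152. 116. 118. 128.]
```

```bash
python3 - <<'E'
from h import *
o=ctrl.get_obs()
a=tri([ray("top",(167.7,176)),ray("wrist",(320.8,144),o)]);b=tri([ray("top",(166.2,214)),ray("wrist",(245.3,144),o)])
print(a,b)
P=np.array([plane("top",p,20) for p in [(167.7,176),(215.6,176.8),(215,214.6),(166.2,214)]]);print(P.round(1),P.mean(0))
W=np.array([plane("wrist",p,20,o) for p in [(320.8,144),(245.3,144)]]);print(W.round(1),W.mean(0)-[0,48,0])
print([plane("wrist",(u,v),20,o).round(1) for u,v in[(282.5,169),(281.9,215)]])
E
```

```text
(array([619.14666753,  79.6382544 ,  12.36000681]), [np.float64(0.5079088470083843), np.float64(0.50790884700832)]) (array([543.7074564 ,  79.55438692,   9.57546763]), [np.float64(0.010472361370721451), np.float64(0.010472361370701802)])
[[617.4  77.8  20. ]
 [616.5 -15.7  20. ]
 [541.  -16.5  20. ]
 [541.6  77.4  20. ]] [579.12896961  30.75144398  20.        ]
[[617.8  80.5  20. ]
 [544.9  80.5  20. ]] [581.35130727  32.50183585  20.        ]
[array([580.8,  55.7,  20. ]), array([580.3,   8.8,  20. ])]
```

Request:
servo_tool(
  plan=[
    [0.7, [0, 1, -20], 0],
    [0.7, [0, 1, -45], 0],
    [0.7, [0, 1, -70], 0],
    [0.7, [0, 1, -90], 0],
    [0.7, [0, 1, -105], 0],
    [0.7, [0, 1, -115], 0],
    [0.7, [0, 1, -121], 0],
    [0.7, [0, 1, -124], 0],
    [0.7, [0, 1, -124], 0],
  ],
)

```text
t: 5.88
ee_pos: [580.9, 32.1, 62.6]
orientation: [-2.219, -2.224, 0.0]
ft_force: [-0.5, 0.1, -1.3]
width: 42.1
grasp_force: 29.9
```

Request:
servo_tool(
  plan=[
    [0.7, [0, 0, -2], 0],
    [0.7, [0, 0, -4], 0],
    [0.7, [0, 0, -5], 0],
    [0.7, [0, 0, -5], 0],
    [0.7, [0, 0, -5], 0],
  ],
)

```text
t: 6.3
ee_pos: [580.9, 32.2, 58.0]
orientation: [2.218, 2.224, 0.001]
ft_force: [-0.1, -0.4, -1.2]
width: 42.0
grasp_force: 29.9
```

Request:
servo_tool(
  plan=[
    [0.7, [0, 0, -0.5], 0],
    [0.7, [0, 0, -1], 0],
    [0.7, [0, 0, -1], 0],
    [0.7, [0, 0, -1], 0],
  ],
)

```text
t: 6.63
ee_pos: [580.9, 32.2, 56.8]
orientation: [2.218, 2.224, 0.0]
ft_force: [0.0, -0.1, 0.0]
width: 42.1
grasp_force: 29.9
```

Request:
servo_tool(
  plan=[
    [0.7, [0, 0, -0.5], 0],
    [0.7, [0, 0, -1], 0],
    [0.7, [0, 0, -1], 0],
    [0.7, [0, 0, -1], 0],
  ],
)

```text
t: 6.97
ee_pos: [581.0, 32.2, 56.8]
orientation: [2.218, 2.224, 0.0]
ft_force: [-3.5, -0.3, 11.0]
width: 42.3
grasp_force: 29.9
```

The cell touched down with an 11 N push at the expected height, so I'll open the fingers and rise.

Request:
servo_tool(
  plan=[
    [0.7, [0, 0, 1], 0],
    [0.3, [0, 0, 1], 0],
    [0, [0, 0, 1], 0],
    [0, [0, 0, 1], 0],
    [0, [0, 0, 1], 0],
    [0, [0, 0, 1], 0],
    [0, [0, 0, 1], 0],
    [0, [0, 0, 1], 0],
  ],
)

```text
t: 7.63
ee_pos: [580.8, 32.2, 56.6]
orientation: [-2.218, -2.225, 0.0]
ft_force: [0.8, 0.5, 0.1]
width: 85.3
grasp_force: 0.0
```

Request:
servo_tool(
  plan=[
    [0, [0, 0, 10], 0],
    [0, [0, 0, 30], 0],
    [0, [0, 0, 60], 0],
    [0, [0, 0, 90], 0],
    [0, [0, 0, 120], 0],
    [0, [-10, 0, 140], 0],
    [0, [-40, 0, 150], 0],
    [0, [-70, 0, 150], 0],
    [0, [-100, 0, 150], 0],
    [0, [-130, 0, 150], 0],
  ],
)

```text
t: 8.47
ee_pos: [449.5, 32.2, 207.6]
orientation: [2.218, 2.224, 0.001]
ft_force: [0.6, -0.2, -1.1]
width: 87.8
grasp_force: 0.0
```

Request:
servo_tool(
  plan=[
    [0, [-15, -30, 0], 0],
    [0, [-30, -60, 0], 0],
    [0, [-40, -90, 0], 0],
    [0, [-50, -120, 0], 0],
    [0, [-50, -150, 0], 0],
    [0, [-50, -180, 0], 0],
    [0, [-50, -210, 0], 0],
    [0, [-50, -240, 0], 0],
    [0, [-50, -250, 0], 0],
    [0, [-50, -250, 0], 0],
  ],
)

```text
t: 9.3
ee_pos: [400.9, -219.6, 207.2]
orientation: [2.221, 2.22, 0.0]
ft_force: [0.3, -0.9, -0.8]
width: 87.8
grasp_force: 0.0
```

```bash
python3 - <<'E'
from h import *
t=ctrl.get_image("top");cv2.imwrite("pics/top2.png",t);s=ctrl.get_image("scene")
q,c,sz,a,b=cap(t,"top",(190,190),86);print(q,c,sz,a)
print(ctrl.get_obs()['t'])
cv2.imwrite("pics/e.png",np.hstack([cv2.resize(t,(400,300)),cv2.resize(t[150:255,120:260],(400,300))]))
E
```

```text
[190.45566 195.17255] (563.5035400390625, 20.92908477783203) (229.92550659179688, 78.37776184082031) 89.14109802246094
9.4
```

View pics/e.png

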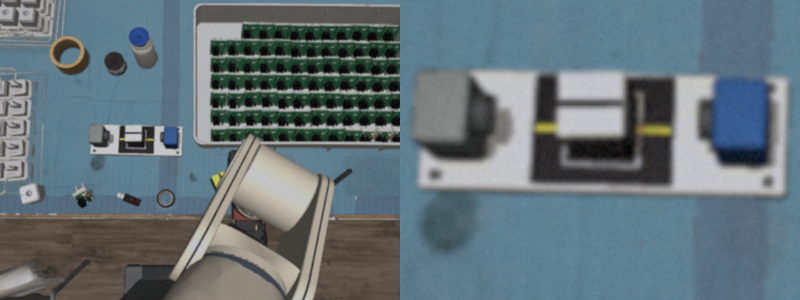

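The cell stands upright on the mark, with its line parallel to the yellow line and its cap centre at about (187,187) in the top view. The arm is clear of it. I'll check the number before handing in.

```bash
python3 - <<'E'
from h import *
p=plane("top",(186.9,186.75),86);d=p[:2]-[580.4,31.5];print(p,d)
o=ctrl.get_obs();print(abs(o['qvel']).max(),o['grasp_force'])
if np.hypot(*d)<8: print(ctrl.close_job())
E
```

```text
[578.81534402  28.61189557  86.        ] [-1.58465598 -2.88810443]
0.0241168235149057 0.0
the job is handed in; nothing more can be done
None
```

I stood the clear cell upright on the square mark, about 3 mm off centre by the top camera with its windows along the light path, released it and handed the job in at about 9.4 s; the amber cell was never approached closely or gripped, but I did not re-measure it at the end.

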